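# Spring-test one sleeve in the nest block and log it

### The job

Test the spring under the low sleeve with the broad flange in the nest block: press its top down lightly with the closed fingertips by about 5 mm, well short of the bottom stop, hold it there a moment, and let it spring back up. Then press the larger button on the console right down to log the test, and let it come up again. Grasp and lift nothing, and leave the other sleeves, the smaller button and everything else on the bench where it is.

Things in the scene. Friction and masses are not known exactly. Their poses are not given: they have to be found in the camera images.
- nest: Aluminium block fixed on the bench, 60 (x) x 290 (y) x 50 mm high; origin = centre of underside. Four upright bores in a row at y = -105, -45, +15, +75 mm; in each a brass flanged sleeve stands on a sprung plunger. Pressed from above a sleeve sinks up to 12 mm (2 N to start, 350 N/m, 6 N at the bottom stop) and rises again when let go. spool_a stands near its +y end.
- low_broad: THE SLEEVE TO TEST, low with a broad flange: 54 mm long, 16 mm shank, 34 mm flange 4 mm thick at its very top. Stands loose in a bore of the nest block on a sprung plunger; origin = centre of its underside (20 mm above the bench at rest), z up. Its top is 74 mm above the bench, 24 above the block. Which bore it stands in varies. About 60 g.
- low_narrow: Low brass sleeve with a narrow flange (20 mm), 54 mm long, top 74 mm above the bench; leave alone. Stands loose in a bore of the nest block on a sprung plunger; origin = centre of its underside (20 mm above the bench at rest), z up. 
- tall_broad: Tall brass sleeve with a broad flange (34 mm), 72 mm long, top 92 mm above the bench; leave alone. Stands loose in a bore of the nest block on a sprung plunger; origin = centre of its underside (20 mm above the bench at rest), z up. 
- tall_narrow: Tall brass sleeve with a narrow flange (20 mm), 72 mm long, top 92 mm above the bench; leave alone. Stands loose in a bore of the nest block on a sprung plunger; origin = centre of its underside (20 mm above the bench at rest), z up. 
- log_button_top (a point): Centre of the top of the LARGER bare-metal button, the one that logs the test: 36 mm across, on a 52 mm round black housing 12 mm high; its top is 68 mm above the bench (18 mm above the console's top). The two buttons lie 70 mm apart and may swap sides. z up.
- log_button (a joint): Travel of the larger button in m: 0 up, 0.006 fully down; springs back. 1.5 N to start, 5 N fully down.
- zero_button_top (a point): Centre of the top of the SMALLER bare-metal button, 20 mm across, on a 36 mm housing, top 68 mm above the bench; leave alone.
- zero_button (a joint): Travel of the smaller button in m: 0 up, 0.006 fully down.
- console: Grey console box fixed on the bench, 90 (x) x 150 (y) x 50 mm high, origin = centre of its underside. Carries the two buttons at y = +35 and -35 mm, which is which varies.
- spool_a: Loose steel spool, 26 mm across, 28 mm high, standing on the nest block near its end; origin = centre of underside. Leave alone.
- spool_b: Loose steel spool, 26 mm across, 28 mm high, standing on the bench in front of the block; leave alone.
- spool_c: Same as spool_b, a second one; leave alone.
- driver: Screwdriver with orange handle, 180 mm long, lying behind the block about along y; leave alone.
- bottle: Amber bottle, 52 mm across, 110 mm high, behind the work; leave alone.
- pot: Open steel pot, 64 mm across, 50 mm high, near the robot between block and console; leave alone.
- tray: White open tray 120 x 160 x 30 mm with brass sleeves lying in it, left of the block; leave alone.

How it is judged:
On the way, in this order (a step that is already met when the one before it is completed fails the run):
1. the fingers hold the low broad sleeve 3 mm or more down (z of low_broad in the frame of nest below 0.017 m and contact force between the fingers and low_broad above 0.5 N), for 0.2 s.
2. the sleeve is let go and back up within 1.5 mm (z of low_broad in the frame of nest above 0.0185 m and contact force between the fingers and low_broad below 0.1 N), for 0.2 s.
3. the larger button is pressed at least 4 mm down (value of joint log_button above 0.004 m), for 0.1 s.
At the end, for the whole second after the job is handed in: The low broad sleeve is back up at rest (within 1.5 mm of its starting height, 3 mm of its starting place), both buttons are up (within 1 mm), the other sleeves lie within 4 mm and the loose things within 10 mm of where they were (z of low_broad in the frame of nest between 0.0185 and 0.0215 m and distance of low_broad from where it was at the start of the episode below 0.003 m and linear speed of low_broad below 0.02 m/s and value of joint each of log_button, zero_button below 0.001 m and distance of each of low_narrow, tall_broad, tall_narrow from where it was at the start of the episode below 0.004 m and distance of each of spool_a, spool_b, spool_c, driver, bottle, pot, tray from where it was at the start of the episode below 0.01 m); the robot touches nothing.
It fails at once if the tested sleeve is driven more than 10.5 mm down, to its bottom stop, or pushed by the fingers with more than 15 N (z of low_broad in the frame of nest below 0.0095 m or contact force between the fingers and low_broad above 15 N).
It fails at once if the tested sleeve is lifted more than 5 mm (z of low_broad in the frame of nest above 0.025 m).
It fails at once if another sleeve is moved, pressed or lifted by more than 4 mm (distance of any of low_narrow, tall_broad, tall_narrow from where it was at the start of the episode above 0.004 m).
It fails at once if the smaller button is pressed more than 2 mm (value of joint zero_button above 0.002 m).
It fails at once if a spool, the screwdriver, bottle, pot or tray is moved more than 10 mm or lifted (distance of any of spool_a, spool_b, spool_c, driver, bottle, pot, tray from where it was at the start of the episode above 0.01 m).
It also fails if it takes over 40 s, if anything falls off the work surface, if the arm or the gripper's body presses on something with over 40 N, if the wrist force passes 120 N, or if a joint passes its speed limit or range.

### The arm

A 6-joint arm with a two-finger parallel gripper is mounted at the origin on the work surface. World frame = base frame: x ahead of the robot, y to its left, z up, the work surface at z = 0. Lengths are in m, angles in rad, forces in N, time in s.
With the tool pointing down it reaches from about 0.375 to 0.975 m from the base axis. Payload 3.8 kg.
Tool frame: the origin (TCP) lies at the very end of the fingers, on their centre line; the grasp point (between the pads) lies bot.hold_point_z behind it (bot.hold_point_z is the distance from the TCP to the grasp point, in m); z points along the fingers, y is the line along which they close (so a half turn about z gives the same grasp; the last joint's range is limited). The gripper opens to 85 mm and grips with 20 to 120 N. Pads are 22 mm wide; open, the fingers measure 114 mm over their backs; the gripper's body (76 mm by 85 mm) begins 54 mm behind the grasp point. The pads swing forward as they close: fully open they stand 13 mm farther back than shut.
Start: joints at [-1.352, 0.264, 1.604, -0, 1.274, -0.037], TCP at [0.171, -0.653, 0.231] pointing down, gripper open.
Joint ranges: [-2.63, 2.63], [-0.94, 2.18], [0.31, 2.57], [-1.31, 4.45], [0, 2.66], [-2.55, 2.55]. Speed limits (rad/s): [2.57, 2.57, 3.14, 3.14, 3.14, 3.14].

### API

Orientations are given as a rotation vector (axis times angle).
In Python, from workcell import bot, cams, order gives the robot as it stands (bot), with the cameras (cams) and the job (order).
- The arm moves only by the tool hand_motion, called as name([rows], argument=value, ...), one row to a line, values as JSON. Schema: {"type":"object","properties":{"rows":{"type":"array","items":{"type":"array","prefixItems":[{"type":"array","items":{"type":"number"},"minItems":3,"maxItems":3},{"type":"number"}],"minItems":2,"maxItems":2},"minItems":1,"maxItems":5},"aperture":{"type":"number"},"clamp_n":{"type":"number"},"only":{"type":"string"},"quiet":{"type":"boolean"},"lines":{"type":"string"}},"required":["rows"],"additionalProperties":false}. rows is a list of rows, 1 to 5 of them, each written [[dx, dy, dz], turn]: dx, dy, dz in shares of the most that a row can go, 1 being 62.5 mm, then a turn about the tool's z in parts of the range, where 1.0 means pi/2 rad; each row shifts and turns the commanded pose from where the row before left it, along the tool's axes as they then stand; what a row does not reach is not made up. A row lasts 1/8 s, in which the tool goes at most 0.0625 m and 0.188 rad, less where a joint would pass 70% of its speed; a pose out of reach is approached as far as the arm can. aperture is the opening from 0.0 (shut) to 1.0 (fully open), set as the call begins (left out keeps the last). The fingers move at their own pace and stop on an object; clamp_n is the grip in N (left out, the last holds). Time passes only in rows, so rows that do not move let the fingers close. The tool returns the time, the measured TCP pose, the force, the opening and the grip force at its end. only (a regular expression) keeps the lines of the reply that match it, lines (a string "A,B") keeps lines A to B, and quiet returns only ok. Input that does not fit is refused with a message, and nothing moves.
- bot.read_state(): the state, without advancing time (a new reading comes with each control period).
- cams.read_camera(name): name is "scene" or "top" or "wrist"; returns the picture (384x512x3 uint8, red, green, blue); there is no depth.
- cams.camera_info(name): a dict with "intrinsics" (3x3 intrinsics, pixels), "k1" (the pictures are not rectified: a ray, as slopes to the right and down, at radius r is drawn at 1 + k1 r^2 times it, then the intrinsics apply), "extrinsics" (4x4, takes a point from camera to world coordinates). Camera axes: x right, y down, z forward; pixel columns grow to the right and rows downward; lengths in m; the calibration is good to about 2 mm. A picture is of the moment at which its call begins: read the wrist's pose just before it. camera_info takes no time and is no camera call; for the wrist camera it gives the pose at the moment of the call.
- order.finish_job(): hands the job in; it is judged then, once.
The state is a dict: "time": time; "q": joint angles; "joint_vel": joint speeds; "joint_torque": joint torques, N m; "tool_pos": TCP position; "tcp_rot": TCP orientation; "wrist_force": force on the tool from outside, world axes, zero at the start; "torque": the same for the moment, N m; "width": opening from 0.0 (shut) to 1.0 (fully open); "grip_force": force on a finger pad.
Only numpy, scipy, OpenCV 4.12 (cv2) and the standard library are available. Lean on these libraries where they do the work, as an engineer would, in place of code of your own. Each camera call takes 0.05 s, during which the arm holds its last target. There are 200 camera calls.

## Working session

There is one attempt and no reset: what is moved stays moved. The work goes in short steps, Python scripts to look and compute and a tool call to move; the robot and the scene stay as the last step left them, time stands still between calls to the robot, and variables do not carry over. Pictures are saved under pics/ and viewed, at most 10 in all, crops included, and the job is handed in when it is done.

```bash
ls; mkdir -p pics; python3 - <<'E'
from workcell import bot, cams, order
import cv2
s=bot.read_state();print(s['time'],s['tool_pos'],s['tcp_rot'],s['width'],bot.hold_point_z)
for n in("scene","top"):
    cv2.imwrite(f"pics/{n}0.png",cams.read_camera(n)[:,:,::-1])
    i=cams.camera_info(n);print(n,i)
E
```

```text
pics
workcell.py
0.0 [ 0.17062706 -0.65231614  0.22994159] [-3.11369141e+00 -4.00444968e-01  3.63929708e-04] 0.9992810867177786 0.0187
scene {'intrinsics': array([[442.28957156,   0.        , 254.48680504],
       [  0.        , 442.28957156, 191.24582057],
       [  0.        ,   0.        ,   1.        ]]), 'k1': 0.02506309637847971, 'extrinsics': array([[-0.12329464,  0.5377864 , -0.83401692,  1.47664982],
       [ 0.99236231,  0.0701468 , -0.10147151,  0.12781426],
       [ 0.00393362, -0.84015785, -0.54232768,  0.68647095],
       [ 0.        ,  0.        ,  0.        ,  1.        ]])}
top {'intrinsics': array([[469.48682933,   0.        , 255.13999712],
       [  0.        , 469.48682933, 194.20044668],
       [  0.        ,   0.        ,   1.        ]]), 'k1': -0.11348319247333778, 'extrinsics': array([[-0.02017266, -0.99140229,  0.12928478,  0.38430794],
       [-0.99962016,  0.0224284 ,  0.01601558,  0.02308321],
       [-0.01877753, -0.12891259, -0.99147816,  1.35232935],
       [ 0.        ,  0.        ,  0.        ,  1.        ]])}
```

View pics/scene0.png

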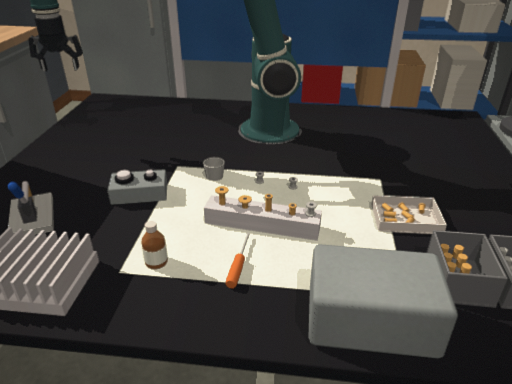

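View pics/top0.png

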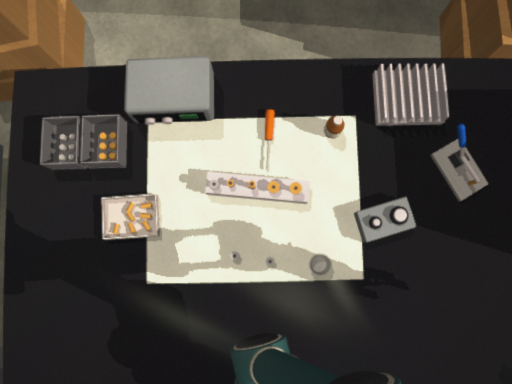

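The scene view shows, from the left, tall_broad (222,192), low_broad (245,202), tall_narrow (268,202), low_narrow (292,209) and the spool (311,208). In the top view low_broad is at (274,187) and the larger button is on the right at (400,215), which is (124,176) in the scene view. Next I'll measure both points from the two views.

```bash
cat > h.py <<'E'
import numpy as np, cv2
def ray(i,uv):
    K=i['intrinsics'];d=(np.array(uv,float)-K[:2,2])/[K[0,0],K[1,1]]
    s=d.copy()
    for _ in range(20): s=d/(1+i['k1']*(s@s))
    E=i['extrinsics'];v=E[:3,:3]@[s[0],s[1],1];return E[:3,3],v/np.linalg.norm(v)
def plane(i,uv,z):
    o,v=ray(i,uv);return o+v*(z-o[2])/v[2]
def tri(rs):
    A=sum(np.eye(3)-np.outer(v,v) for o,v in rs);b=sum((np.eye(3)-np.outer(v,v))@o for o,v in rs)
    p=np.linalg.solve(A,b);return p,[np.linalg.norm(np.cross(p-o,v))*1000 for o,v in rs]
def blobs(m,amin,amax=1e9):
    n,l,st,c=cv2.connectedComponentsWithStats(m.astype(np.uint8))
    return [(c[k].round(1).tolist(),st[k].tolist()) for k in range(1,n) if amin<=st[k,4]<=amax]
E
python3 - <<'E'
import cv2,numpy as np
from h import *
from workcell import bot, cams, order
for n,(x0,x1,y0,y1),(bx0,bx1,by0,by1) in (("scene",(200,330,175,240),(105,170,165,205)),("top",(200,315,165,210),(350,420,190,250))):
    im=cv2.imread(f"pics/{n}0.png");h=cv2.cvtColor(im,cv2.COLOR_BGR2HSV)
    m=(h[...,0]>8)&(h[...,0]<28)&(h[...,1]>140)&(h[...,2]>90)
    w=np.zeros_like(m);w[y0:y1,x0:x1]=1
    print(n,"brass",blobs(m&w,8))
    g=im.min(2)>150;w[:]=0;w[by0:by1,bx0:bx1]=1
    print("button",blobs(g&w,8))
s=cv2.imread("pics/scene0.png");t=cv2.imread("pics/top0.png")
r=lambda a:cv2.resize(a,None,fx=5,fy=5,interpolation=cv2.INTER_CUBIC)
a=r(s[175:225,205:325]);b=r(t[165:210,200:320]);c=np.hstack([r(s[160:205,105:165]),r(t[195:240,360:420])])
o=np.vstack([a,b]);cv2.imwrite("pics/c1.png",o);cv2.imwrite("pics/c2.png",c)
E
```

```text
scene brass [([221.5, 193.8], [216, 187, 12, 17, 99]), ([268.1, 202.8], [265, 195, 7, 16, 73]), ([244.6, 200.6], [239, 196, 12, 12, 78]), ([291.9, 209.1], [289, 204, 7, 10, 44])]
button [([122.7, 173.2], [117, 170, 13, 7, 64]), ([148.9, 171.2], [146, 170, 7, 4, 18]), ([168.4, 191.1], [168, 187, 2, 10, 14]), ([160.8, 202.8], [158, 202, 7, 3, 11])]
top brass [([229.9, 182.9], [227, 180, 6, 7, 23]), ([251.4, 184.6], [249, 181, 6, 7, 20]), ([273.1, 186.6], [268, 182, 11, 11, 87]), ([295.1, 187.8], [290, 183, 11, 11, 85])]
button [([354.1, 221.3], [350, 190, 12, 60, 470]), ([400.2, 214.6], [395, 209, 12, 12, 117]), ([376.4, 221.7], [374, 219, 6, 6, 29])]
```

View pics/c1.png

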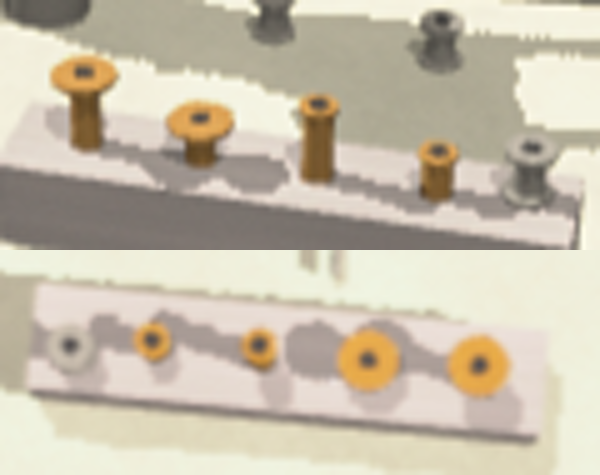

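View pics/c2.png

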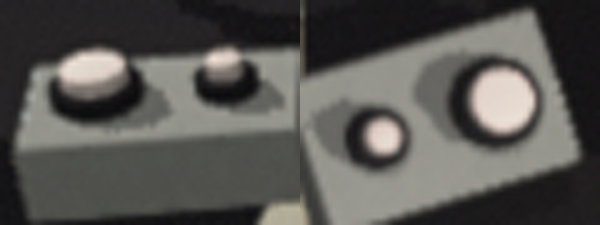

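The crops confirm it. In the scene view the flange-top centre of low_broad is at about (244.6,198.6), and the larger button's top is at about (122.9,172.6), left of the small one. In the top view low_broad is at (273.1,186.6), second from the right, and the larger button is at (400.2,214.6).

```bash
python3 - <<'E'
from h import *
from workcell import bot, cams, order
from scipy.spatial.transform import Rotation as R
S=cams.camera_info("scene");T=cams.camera_info("top")
for n,a,b,z in(("low_broad",(244.6,198.6),(273.1,186.6),.074),("log",(122.9,172.6),(400.2,214.6),.068)):
    print(n,tri([ray(S,a),ray(T,b)]),"planes",plane(S,a,z),plane(T,b,z))
P={k:plane(T,uv,z) for k,uv,z in(("tb",(295.1,187.8),.092),("lb",(273.1,186.6),.074),("tn",(251.4,184.6),.092),("ln",(229.9,182.9),.074),("zero",(376.4,221.7),.068),("log",(400.2,214.6),.068))}
print(P)
d=P['tb']-P['ln'];print(np.linalg.norm(d[:2]),np.degrees(np.arctan2(d[0],-d[1])),np.linalg.norm((P['log']-P['zero'])[:2]))
print(R.from_rotvec(bot.read_state()['tcp_rot']).as_matrix().round(3))
E
```

```text
low_broad (array([ 0.57105367, -0.00658214,  0.07376044]), [np.float64(0.4909184533777981), np.float64(0.490918453377812)]) planes [ 0.57143772 -0.00702069  0.074     ] [ 0.57095664 -0.00608928  0.074     ]
log (array([ 0.48571172, -0.35409474,  0.07238358]), [np.float64(0.2318988311303146), np.float64(0.2318988311303743)]) planes [ 0.47859031 -0.35780284  0.068     ] [ 0.48599167 -0.35515274  0.068     ]
{'tb': array([ 0.56368936, -0.06520587,  0.092     ]), 'lb': array([ 0.57095664, -0.00608928,  0.074     ]), 'tn': array([0.57516205, 0.05306578, 0.092     ]), 'ln': array([0.58400327, 0.11272372, 0.074     ]), 'zero': array([ 0.46808315, -0.28770722,  0.068     ]), 'log': array([ 0.48599167, -0.35515274,  0.068     ])}
0.17908543743642308 -6.513159966296827 0.06978262166550901
[[ 0.967  0.253 -0.   ]
 [ 0.253 -0.967  0.002]
 [ 0.    -0.002 -1.   ]]
```

Careful with the scale: shifts go in shares of 62.5 mm and turns go in shares of pi/2 rad. That gives: 0.04 m is 0.64, -0.038 m is -0.608.

hand_motion([
  [[0.64, -0.608, 0], 0],
  [[0.64, -0.608, 0], 0],
  [[0.64, -0.608, 0], 0],
  [[0.64, -0.608, 0], 0],
  [[0.64, -0.608, 0], 0],
], aperture=0.0, clamp_n=20)

```text
time: 0.72
tool_pos: [0.3167, -0.4167, 0.2308]
tcp_rot: [-3.115, -0.4, 0.0]
wrist_force: [1.5, -0.9, -0.1]
width: 0.002
grip_force: 0.0
```

hand_motion([
  [[0.64, -0.608, 0], 0],
  [[0.64, -0.608, 0], 0],
  [[0.64, -0.608, 0], 0],
  [[0.64, -0.608, 0], 0],
  [[0.64, -0.608, 0], 0],
])

```text
time: 1.35
tool_pos: [0.462, -0.1824, 0.231]
tcp_rot: [3.116, 0.401, -0.0]
wrist_force: [0.5, -0.2, 0.4]
width: 0.002
grip_force: 0.0
```

hand_motion([
  [[0.64, -0.608, 0], 0],
  [[0.64, -0.608, 0], 0],
  [[0.48, -0.48, 0], 0],
  [[0, 0, 0], 0],
  [[0, 0, 0], 0],
])

```text
time: 1.98
tool_pos: [0.5407, -0.0539, 0.2307]
tcp_rot: [3.116, 0.402, -0.002]
wrist_force: [-0.5, -0.2, 0.6]
width: 0.003
grip_force: 0.0
```

```bash
cat >> h.py <<'E'
def go(p):
    from workcell import bot, cams, order
    from scipy.spatial.transform import Rotation as R
    s=bot.read_state();M=R.from_rotvec(s['tcp_rot'])
    print(round(s['time'],2),s['tool_pos'].round(4),"w",round(s['width'],3),"F",s['wrist_force'].round(2),"delta tool",M.inv().apply(np.array(p)-s['tool_pos']).round(4))
E
python3 -c "
from h import *;go([.571,-.0063,.074])"
```

```text
1.98 [ 0.5407 -0.0539  0.2307] w 0.003 F [-0.45 -0.17  0.6 ] delta tool [ 0.0417 -0.0383  0.1566]
```

Scaled: 0.05 m is 0.8, 0.042 m is 0.672.

hand_motion([
  [[0.672, -0.608, 0], 0],
  [[0, 0, 0.8], 0],
  [[0, 0, 0.8], 0],
  [[0, 0, 0.48], 0],
  [[0, 0, 0], 0],
])

```text
time: 2.6
tool_pos: [0.5688, -0.0076, 0.0981]
tcp_rot: [-3.115, -0.398, 0.011]
wrist_force: [-0.4, -0.8, 1.0]
width: 0.002
grip_force: 0.0
```

```bash
python3 - <<'E'
from h import *
from workcell import bot, cams, order
go([.571,-.0063,.074])
s=cams.read_camera("scene")[:,:,::-1];t=cams.read_camera("top")[:,:,::-1]
r=lambda a:cv2.resize(a,None,fx=5,fy=5,interpolation=cv2.INTER_CUBIC)
cv2.imwrite("pics/c3.png",np.vstack([r(s[155:220,200:320]),r(t[165:210,200:320])]))
E
```

```text
2.6 [ 0.5688 -0.0076  0.0981] w 0.002 F [-0.39 -0.82  1.03] delta tool [ 0.0026 -0.0007  0.0241]
```

View pics/c3.png

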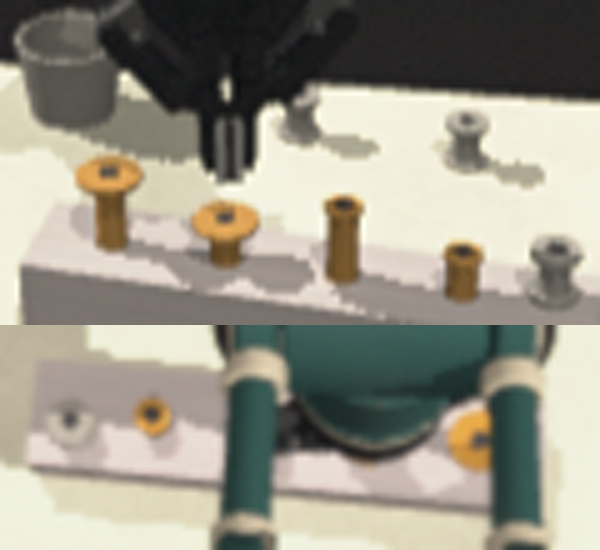

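The crop shows the closed fingertips centred over the low_broad flange, at about (228,180) above the flange centre at (226,216). They are clear of the neighbouring sleeves. I'll go down in small steps.

Scaled: 0.012 m is 0.192, 0.007 m is 0.112.

hand_motion([
  [[0.032, -0.0112, 0.192], 0],
  [[0, 0, 0.112], 0],
  [[0, 0, 0], 0],
  [[0, 0, 0], 0],
])

```text
time: 3.2
tool_pos: [0.5741, -0.0052, 0.0825]
tcp_rot: [3.116, 0.401, 0.0]
wrist_force: [-0.3, 0.2, -0.0]
width: -0.003
grip_force: 0.0
```

```bash
python3 -c "
from h import *;go([.571,-.0063,.074])"
```

```text
3.2 [ 0.5741 -0.0052  0.0825] w -0.003 F [-0.31  0.21 -0.04] delta tool [-0.0033  0.0003  0.0085]
```

hand_motion([
  [[0, 0, 0.048], 0],
  [[0, 0, 0.032], 0],
  [[0, 0, 0], 0],
])

```text
time: 3.58
tool_pos: [0.5738, -0.0052, 0.077]
tcp_rot: [-3.116, -0.401, 0.001]
wrist_force: [0.7, -0.2, -0.3]
width: 0.001
grip_force: 0.0
```

```bash
python3 -c "
from h import *;go([.571,-.0063,.069])"
```

```text
3.58 [ 0.5738 -0.0052  0.077 ] w 0.001 F [ 0.68 -0.19 -0.26] delta tool [-0.003   0.0004  0.008 ]
```

Scaled: -0.0025 m is -0.04, 0.002 m is 0.032.

hand_motion([
  [[-0.04, 0, 0], 0],
  [[0, 0, 0.032], 0],
  [[0, 0, 0.032], 0],
  [[0, 0, 0], 0],
])

```text
time: 4.08
tool_pos: [0.5717, -0.0059, 0.0734]
tcp_rot: [-3.116, -0.401, -0.0]
wrist_force: [0.1, -0.3, 1.3]
width: -0.001
grip_force: 0.7
```

```bash
python3 -c "
from h import *;go([.571,-.0063,.069])"
```

```text
4.08 [ 0.5717 -0.0059  0.0734] w -0.001 F [ 0.07 -0.32  1.34] delta tool [-0.0008  0.0002  0.0044]
```

hand_motion([
  [[0, 0, 0.032], 0],
  [[0, 0, 0], 0],
])

```text
time: 4.32
tool_pos: [0.5717, -0.0059, 0.0713]
tcp_rot: [3.116, 0.401, 0.0]
wrist_force: [-0.1, 0.1, 2.0]
width: 0.0
grip_force: 1.1
```

```bash
python3 -c "
from h import *;go([.571,-.0063,.069])"
```

```text
4.33 [ 0.5717 -0.0059  0.0713] w 0.0 F [-0.09  0.12  2.04] delta tool [-0.0008  0.0002  0.0023]
```

Contact comes at about z = 0.074, as expected. I'll press to 5 mm and hold.

Scaled: 0.0025 m is 0.04.

hand_motion([
  [[0, 0, 0.04], 0],
  [[0, 0, 0], 0],
  [[0, 0, 0], 0],
  [[0, 0, 0], 0],
  [[0, 0, 0], 0],
])

```text
time: 4.95
tool_pos: [0.5717, -0.0059, 0.0689]
tcp_rot: [3.116, 0.401, 0.0]
wrist_force: [-0.5, -0.1, 3.2]
width: 0.003
grip_force: 1.5
```

```bash
python3 - <<'E'
from h import *
from workcell import bot, cams, order
go([.571,-.0063,.069])
s=cams.read_camera("scene")[:,:,::-1]
cv2.imwrite("pics/c4.png",cv2.resize(s[155:220,200:320],None,fx=5,fy=5,interpolation=cv2.INTER_CUBIC))
E
```

```text
4.95 [ 0.5717 -0.0059  0.0689] w 0.003 F [-0.47 -0.08  3.23] delta tool [-0.0008  0.0002 -0.0001]
```

View pics/c4.png

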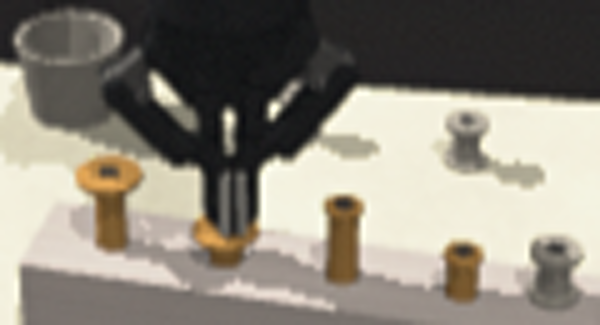

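The fingertips sit on the flange at (228,232), and it has sunk below its earlier rim height with the neighbours untouched. The force agrees with about 4–5 mm of travel. I'll go slightly deeper for margin, hold, then release gently.

Scaled: 0.0005 m is 0.008.

hand_motion([
  [[0, 0, 0.008], 0],
  [[0, 0, 0], 0],
  [[0, 0, 0], 0],
  [[0, 0, 0], 0],
])

```text
time: 5.5
tool_pos: [0.5716, -0.0059, 0.0683]
tcp_rot: [3.116, 0.401, 0.0]
wrist_force: [-0.5, -0.1, 3.2]
width: -0.001
grip_force: 1.6
```

hand_motion([
  [[0, 0, -0.032], 0],
  [[0, 0, -0.032], 0],
  [[0, 0, -0.048], 0],
  [[0, 0, -0.096], 0],
  [[0, 0, -0.24], 0],
])

```text
time: 6.12
tool_pos: [0.5704, -0.0058, 0.0958]
tcp_rot: [-3.115, -0.401, 0.004]
wrist_force: [0.6, 0.3, -0.7]
width: -0.003
grip_force: 0.0
```

hand_motion([
  [[0, 0, -0.48], 0],
  [[0, 0, -0.48], 0],
  [[0, 0, -0.16], 0],
  [[0, 0, 0], 0],
])

```text
time: 6.62
tool_pos: [0.5722, -0.0059, 0.1673]
tcp_rot: [3.116, 0.401, 0.003]
wrist_force: [-0.7, 1.2, -1.1]
width: -0.003
grip_force: 0.0
```

```bash
python3 - <<'E'
from h import *
from workcell import bot, cams, order
go([.4855,-.355,.068])
s=cams.read_camera("scene")[:,:,::-1];h=cv2.cvtColor(s,cv2.COLOR_BGR2HSV)
m=(h[...,0]>8)&(h[...,0]<28)&(h[...,1]>140)&(h[...,2]>90)
w=np.zeros_like(m);w[175:240,200:330]=1
print(blobs(m&w,8))
E
```

```text
6.62 [ 0.5722 -0.0059  0.1673] w -0.003 F [-0.72  1.24 -1.13] delta tool [-0.1724  0.3158  0.0992]
[([221.5, 193.8], [216, 187, 12, 17, 100]), ([268.1, 203.2], [265, 195, 7, 16, 71]), ([244.6, 200.6], [239, 196, 12, 12, 79]), ([291.9, 209.2], [289, 204, 7, 11, 45])]
```

All the sleeves are back at their starting pixels. Next is the larger button.

Scaled: 0.045 m is 0.72, -0.0245 m is -0.392.

hand_motion([
  [[-0.392, 0.72, 0], 0],
  [[-0.392, 0.72, 0], 0],
  [[-0.392, 0.72, 0], 0],
  [[-0.392, 0.72, 0], 0],
  [[-0.392, 0.72, 0], 0],
])

```text
time: 7.3
tool_pos: [0.5084, -0.2554, 0.1643]
tcp_rot: [-3.114, -0.401, 0.004]
wrist_force: [0.7, 0.1, -0.7]
width: -0.001
grip_force: 0.0
```

hand_motion([
  [[-0.392, 0.72, 0], 0],
  [[-0.392, 0.72, 0], 0],
  [[0, 0, 0], 0],
  [[0, 0, 0.48], 0],
  [[0, 0, 0], 0],
])

```text
time: 7.92
tool_pos: [0.4828, -0.3513, 0.1322]
tcp_rot: [-3.11, -0.4, 0.009]
wrist_force: [-1.0, -0.6, 0.2]
width: 0.001
grip_force: 0.0
```

```bash
python3 - <<'E'
from h import *
from workcell import bot, cams, order
go([.4855,-.355,.068])
s=cams.read_camera("scene")[:,:,::-1];w=cams.read_camera("wrist")[:,:,::-1]
cv2.imwrite("pics/c5.png",np.hstack([cv2.resize(s[120:210,85:185],(400,384),interpolation=cv2.INTER_CUBIC),cv2.resize(w,(400,384))]))
E
```

```text
7.92 [ 0.4828 -0.3513  0.1322] w 0.001 F [-1.02 -0.57  0.17] delta tool [0.0019 0.0048 0.0641]
```

View pics/c5.png

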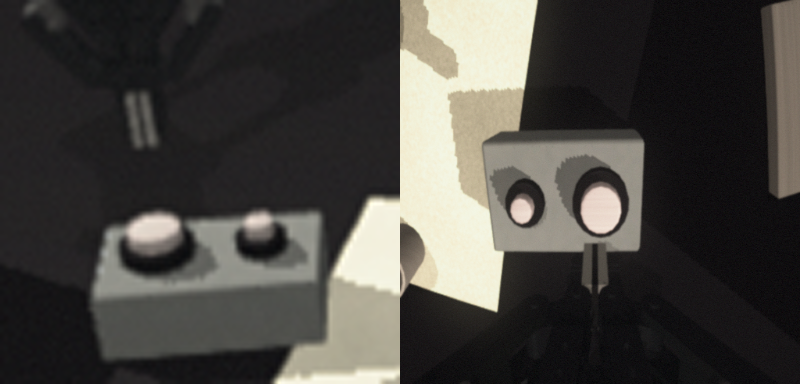

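The wrist view (right half) shows the large button at about (600,207), which is full-frame (256,207). The fingertips are just short of it and the small button is well to the left. I'll cross-check with a wrist ray after closing in.

Scaled: 0.02 m is 0.32, 0.004 m is 0.064.

hand_motion([
  [[0, 0.064, 0.32], 0],
  [[0, 0, 0.32], 0],
  [[0, 0, 0], 0],
  [[0, 0, 0], 0],
])

```text
time: 8.52
tool_pos: [0.4863, -0.3577, 0.0959]
tcp_rot: [-3.115, -0.401, 0.001]
wrist_force: [-0.1, -0.2, -0.1]
width: 0.0
grip_force: 0.0
```

```bash
python3 - <<'E'
from h import *
from workcell import bot, cams, order
go([.4855,-.355,.068])
i=cams.camera_info("wrist");w=cams.read_camera("wrist")
for c,st in blobs(w.min(2)>150,300):
    print(c,st,plane(i,c,.068).round(4))
E
```

```text
8.53 [ 0.4863 -0.3577  0.0959] w 0.0 F [-0.07 -0.23 -0.09] delta tool [-0.     -0.0028  0.0279]
[102.2, 42.0] [41, 0, 111, 117, 7752] [ 0.5685 -0.2619  0.068 ]
[40.5, 229.1] [0, 70, 110, 267, 16746] [ 0.4568 -0.2368  0.068 ]
[246.9, 230.6] [218, 210, 60, 43, 1885] [ 0.4882 -0.3565  0.068 ]
[126.7, 237.2] [111, 224, 33, 28, 687] [ 0.4658 -0.2893  0.068 ]
```

The wrist ray gives (0.488, -0.357), which agrees, and the TCP is within 2 mm of centre. Pressing now.

Scaled: 0.012 m is 0.192, 0.009 m is 0.144.

hand_motion([
  [[0, -0.016, 0.192], 0],
  [[0, 0, 0.144], 0],
  [[0, 0, 0.064], 0],
  [[0, 0, 0.064], 0],
  [[0, 0, 0], 0],
])

```text
time: 9.2
tool_pos: [0.4856, -0.3565, 0.0672]
tcp_rot: [-3.115, -0.401, 0.002]
wrist_force: [-3.5, 1.1, 4.0]
width: 0.001
grip_force: 2.1
```

```bash
python3 -c "
from h import *;go([.4855,-.355,.062])"
```

```text
9.2 [ 0.4856 -0.3565  0.0672] w 0.001 F [-3.53  1.11  3.96] delta tool [ 0.0003 -0.0015  0.0052]
```

hand_motion([
  [[0, 0, 0.048], 0],
  [[0, 0, 0.032], 0],
  [[0, 0, 0], 0],
  [[0, 0, 0], 0],
])

```text
time: 9.7
tool_pos: [0.4863, -0.357, 0.0658]
tcp_rot: [3.116, 0.401, 0.0]
wrist_force: [-7.8, 6.3, 20.3]
width: -0.001
grip_force: 10.5
```

```bash
python3 -c "
from h import *;go([.4855,-.355,.062])"
```

```text
9.7 [ 0.4863 -0.357   0.0658] w -0.001 F [-7.76  6.33 20.31] delta tool [-0.0002 -0.0022  0.0038]
```

Force has risen to 20 N, so the button seems to be bottomed. The triangulated top of 72 mm fits that, but I'll check while it's held.

```bash
python3 - <<'E'
from h import *
from workcell import bot, cams, order
a=cams.read_camera("scene")[:,:,::-1];b=cv2.imread("pics/scene0.png");w=cams.read_camera("wrist")[:,:,::-1]
r=lambda s:cv2.resize(s[155:205,105:170],(400,300),interpolation=cv2.INTER_CUBIC)
cv2.imwrite("pics/c6.png",np.vstack([np.hstack([r(b),r(a)]),np.hstack([cv2.resize(w[130:330,130:397],(400,300)),r(a)*0])]))
go([.4855,-.355,.062])
E
```

```text
9.8 [ 0.4863 -0.357   0.0658] w -0.003 F [-8.25  6.29 21.15] delta tool [-0.0003 -0.0022  0.0038]
```

View pics/c6.png

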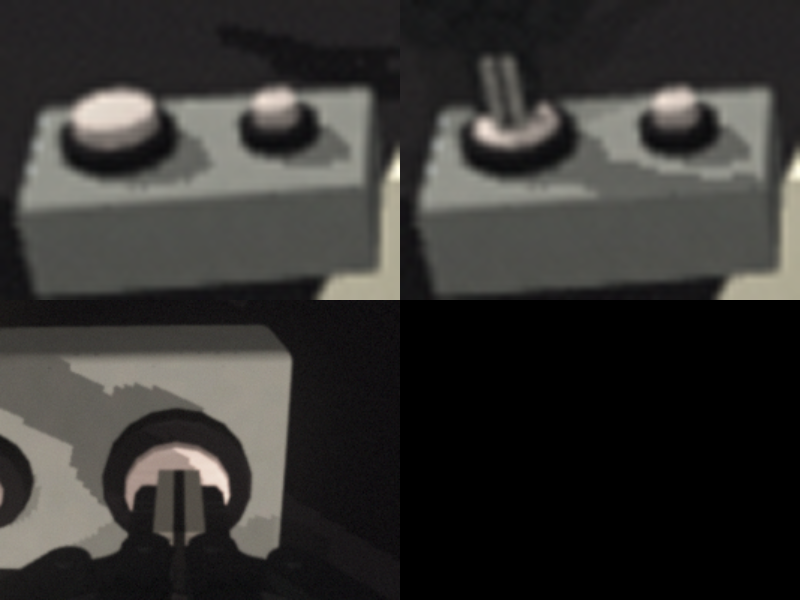

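The big button, at (515,125) in the right-hand crop, has sunk until its side wall is nearly level with the housing. The small one is unchanged and the tips are on centre. Release and retreat.

Scaled: -0.05 m is -0.8, -0.03 m is -0.48.

hand_motion([
  [[0, 0, -0.064], 0],
  [[0, 0, -0.064], 0],
  [[0, 0, -0.16], 0],
  [[0, 0, -0.48], 0],
  [[0, 0, -0.8], 0],
])

```text
time: 10.42
tool_pos: [0.485, -0.3561, 0.1589]
tcp_rot: [-3.113, -0.4, 0.005]
wrist_force: [-0.2, 0.1, -0.0]
width: 0.001
grip_force: 0.0
```

hand_motion([
  [[0, 0, -0.48], 0],
  [[0, 0, 0], 0],
  [[0, 0, 0], 0],
  [[0, 0, 0], 0],
])

```text
time: 10.92
tool_pos: [0.4851, -0.3561, 0.1881]
tcp_rot: [-3.113, -0.4, 0.004]
wrist_force: [0.4, 0.7, 0.2]
width: 0.002
grip_force: 0.0
```

```bash
python3 - <<'E'
from h import *
from workcell import bot, cams, order
go([.4855,-.355,.062])
s=cams.read_camera("scene")[:,:,::-1];h=cv2.cvtColor(s,cv2.COLOR_BGR2HSV)
m=(h[...,0]>8)&(h[...,0]<28)&(h[...,1]>140)&(h[...,2]>90)
w=np.zeros_like(m);w[175:240,200:330]=1
print(blobs(m&w,8))
w[:]=0;w[165:205,105:170]=1
print(blobs((s.min(2)>150)&w,8))
E
```

```text
10.93 [ 0.4851 -0.3561  0.1881] w 0.002 F [0.42 0.71 0.17] delta tool [ 0.0009 -0.0007  0.1261]
[([221.6, 194.2], [216, 187, 12, 17, 96]), ([268.3, 203.3], [266, 195, 6, 16, 66]), ([244.6, 200.7], [239, 196, 12, 12, 79]), ([291.8, 209.0], [289, 204, 7, 10, 43])]
[([122.7, 173.3], [117, 170, 13, 7, 63]), ([148.9, 171.2], [146, 170, 7, 4, 18])]
```

Sleeves and buttons are all at their starting pixels.

```bash
python3 -c "
from workcell import bot, cams, order
print(order.finish_job())"
```

```text
the job is handed in; nothing more can be done
None
```

I pressed the low broad sleeve about 5 mm and it sprang back, then pressed the larger button right down and it came up again; sleeves and buttons looked unmoved in the last picture, and I handed the job in at about 11 s, with no verdict returned.

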